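# Hold a lock-lubricant flask down on its refill stand

### The arm

A 6-joint arm with a two-finger parallel gripper is mounted at the origin on the work surface. World frame = base frame: x ahead of the robot, y to its left, z up, the work surface at z = 0. Lengths are in m, angles in rad, forces in N, time in s.
With the tool pointing down it reaches from about 0.35 to 0.975 m from the base axis. Payload 4.9 kg.
Tool frame: the origin (TCP) lies at the very end of the fingers, on their centre line; the grasp point (between the pads) lies manip.grip_point_offset behind it (manip.grip_point_offset is the distance from the TCP to the grasp point, in m); z points along the fingers, y is the line along which they close (so a half turn about z gives the same grasp; the last joint's range is limited). The gripper opens to 85 mm and grips with 20 to 120 N. Pads are 22 mm wide; open, the fingers measure 114 mm over their backs; the gripper's body (76 mm by 85 mm) begins 54 mm behind the grasp point. The pads swing forward as they close: fully open they stand 13 mm farther back than shut.
Start: joints at [1.114, 0.053, 1.613, -0, 1.476, -0.119], TCP at [0.207, 0.59, 0.231] pointing down, gripper open.
Joint ranges: [-3.01, 3.01], [-1.01, 2.22], [0.06, 2.58], [-1.02, 4.17], [0.09, 2.62], [-3.14, 3.14]. Speed limits (rad/s): [2.57, 2.57, 3.14, 3.14, 3.14, 3.14].

### API

Orientations are given as a unit quaternion [w, x, y, z].
In Python, from plant import manip gives the robot as it stands.
- The arm moves only by the shell command python3 -m crank 'ROWS' [OPENING]. ROWS is JSON, a list of rows, each an object of numbers: "x", "y", "z": the shift along the tool's x, y, z in cm; "turn": the turn about the tool's z in rad. In form: [{"x": .., "y": .., "z": .., "turn": ..}, ...]. A call has 1 to 5 rows; each row shifts and turns the commanded pose from where the row before left it, along the tool's axes as they then stand; what a row does not reach is not made up. A row lasts 1/10 s, in which the tool goes at most 50 mm and 8.59 degrees, less where a joint would pass 70% of its speed; a pose out of reach is approached as far as the arm can. A call with a gripper value outside its range is refused whole. OPENING is the opening in per cent of the stroke, from 0 (shut) to 100 (fully open), set as the call begins (- or left out, the last holds). The fingers move at their own pace and stop on an object; the grip force is fixed at half the most. Time passes only in rows, so rows that do not move let the fingers close. It gives the time, the measured TCP pose, the force, the opening and the grip force at its end, in the units of the state.
- manip.state(): the state, without advancing time (a new reading comes with each control period).
- manip.grab_frame(name): name is "side" or "top" or "wrist"; returns (picture, depth): 400x640x3 uint8, red, green, blue; 400x640 float32, m along the optical axis (not along the pixel's ray), 0 where there is no reading.
- manip.camera_model(name): a dict with "mtx" (3x3 intrinsics, pixels), "world_to_cam" (4x4, takes a point from world to camera coordinates). Camera axes: x right, y down, z forward; pixel columns grow to the right and rows downward; lengths in m; the calibration is good to about 2 mm. A picture is of the moment at which its call begins: read the wrist's pose just before it. camera_model takes no time and is no camera call; for the wrist camera it gives the pose at the moment of the call.
- manip.job_done(): hands the job in; it is judged then, once.
The state is a dict: "time": time; "joint_pos": joint angles; "joint_vel": joint speeds; "joint_efforts": joint torques, N m; "tool_pos": TCP position; "tool_rot": TCP orientation; "contact_force": force on the tool from outside, world axes, zero at the start; "ft_torque": the same for the moment, N m; "gripper_width": opening from 0.0 (shut) to 1.0 (fully open); "grasp_force": force on a finger pad.
Only numpy, scipy, OpenCV 4.12 (cv2) and the standard library are available. Lean on these libraries where they do the work, as an engineer would, in place of code of your own. Each camera call takes 0.05 s, during which the arm holds its last target. There are 200 camera calls.

### The job

Refill the red-capped flask: lift it out of the wooden tray by its cap, bring it in upright through the open front of the blue refill stand, with its round body passing under the yellow yoke and its neck between the yoke's two arms, and set it in the sprung ring. Then push it straight down until the ring is on its stop, and finish while still holding the flask by its cap, pressed down: do not let go. Leave the green-capped flask, the padlock, the pin tin and the car key where they are.

Things in the scene. Friction and masses are not known exactly. Their poses are not given: they have to be found in the camera images.
- flask_center (a point): Red-capped aluminium flask, 170 mm tall, 0.15 to 0.3 kg, in the tray at the start. Point on its axis half-way up, 85 mm above the foot; z runs up the flask. From the foot: flat foot 40 mm across, ball-shaped body 68 mm across (widest 27.5 mm up) with a red band, shoulder ending 63 mm up, slim neck 24 mm across, red ribbed cap 30 mm across from 120 to 170 mm up.
- flask_cap (a point): Point on the flask's axis half-way up its red cap, 145 mm above the foot (60 mm above flask_center): the place to grip. A grip here stays above the yoke all the way down; one on the neck does not.
- other_flask_center (a point): Green-capped flask of the same shape and size, in another compartment of the tray, not to be disturbed. The point is half-way up, 85 mm above its foot. Which of the two places holds the red-capped flask changes from start to start.
- tray: Fixed open wooden tray, 186 (x) by 276 (y) mm, 46 mm high, 6 mm walls and floor, 2 by 3 compartments 84 mm wide. Origin at the centre of its underside. The two flasks stand in the two outer compartments of its robot-side row, the rest hold key shells and keys.
- stand: Fixed blue refill stand. Origin on the bench below the ring's centre; x points from its open front to its back (the flask travels in along +x), z up. Base 150 by 170 mm, 30 mm high. Two steel pillars 12 mm thick at y = +58 and -58 mm carry the yellow yoke; pillar ends reach 163 mm above the bench. Supply tank 130 mm high, 84 mm across, at y = -155 mm.
- yoke (a point): On the ring's axis, level with the yellow yoke's underside, 145 mm above the bench. U-shaped plate, 6 mm thick; slot 40 mm wide, open to the front (from 55 mm ahead of the axis, flared mouth), closed 21 mm behind the axis. The body is wider than the slot: the flask comes in level from the front, foot above the ring's rim (62 mm) and shoulder below the yoke, e.g. foot 72 mm above the bench.
- cradle_rim (a point): Centre of the sprung ring's top rim, 62 mm above the bench when up; moves with the ring. The ring is a steel cone-shaped seat, about 61 mm wide inside at the rim, 44 mm at the bottom, 10 mm deep. A seated flask's foot lies about 10 mm below the rim: about 52 mm above the bench with the ring up, 38 mm with it fully down.
- cradle (a joint): How far the sprung ring is pressed down, m: 0 up, 0.014 on its stop. It springs back. The flask's weight alone does not press it down: the spring pushes up with about 7 N when up and 16 N on the stop, so the hand has to keep adding some 12 N on the stop.
- padlock: Brass padlock lying on the bench, 44 by 50 by 20 mm with a shackle, not to be disturbed. Origin at the underside of its body.
- pin_tin: Round tin with a green lid, 70 mm across, 24 mm high, on the bench, not to be disturbed. Origin at the centre of its underside.
- car_key: Black car key lying on the bench, 62 by 36 by 14 mm with a steel blade, not to be disturbed. Origin at the underside of its shell.
Not all that is in view belongs to the job. Leave any black or turquoise look-alike of the part that bears flask_center alone.

How it is judged:
On the way, in this order (a step that is already met when the one before it is completed fails the run):
1. the red-capped flask is lifted clear of the tray (height (world z) of flask_center above 0.135 m and horizontal distance between flask_center and cradle_rim above 0.06 m), for 0.1 s.
2. the flask is over the ring, upright, its body under the yoke (horizontal distance between flask_center and cradle_rim below 0.012 m and z of flask_center in the frame of yoke below 0.025 m and angle between flask_center's own z axis and vertical below 0.2 rad), for 0.1 s.
At the end, for the whole second after the job is handed in: The flask is upright (7 degrees), centred in the ring (8 mm), foot 5 mm or more below the rim, at rest, bearing on it with over 6 N; the ring is down more than 11 of its 14 mm; the fingers are still on the flask, the grasp point within 40 mm of the cap's middle; the others moved under 25 mm (value of joint cradle above 0.011 m and horizontal distance between flask_center and cradle_rim below 0.008 m and z of flask_center in the frame of cradle_rim below 0.08 m and angle between flask_center's own z axis and vertical below 0.12 rad and contact force between flask and cradle above 6 N and contact force between the fingers and flask above 2 N and distance between the grasp point and flask_cap below 0.04 m and linear speed of flask below 0.02 m/s); the arm keeps its last pose, push and grip.
It fails at once if another thing was moved more than 25 mm (distance of any of other_flask_center, padlock, pin_tin, car_key from where it was at the start of the episode above 0.025 m).
It also fails if it takes over 48 s, if anything falls off the work surface, if the arm or the gripper's body presses on something with over 40 N, if the wrist force passes 120 N, or if a joint passes its speed limit or range.

## Working session

There is one attempt and no reset: what is moved stays moved. The work goes in short steps, Python scripts to look and compute and a shell command to move; the robot and the scene stay as the last step left them, time stands still between calls to the robot, and variables do not carry over. Pictures are saved under pics/ and viewed, at most 10 in all, crops included, and the job is handed in when it is done.

```bash
mkdir -p pics; ls
cat > h.py <<'E'
import numpy as np, cv2
from plant import manip
def grab(n,save=None):
    m=manip.camera_model(n); im,d=manip.grab_frame(n)
    if save: cv2.imwrite(f'pics/{save}.png',cv2.cvtColor(im,cv2.COLOR_RGB2BGR))
    return im,d,np.array(m['mtx']),np.array(m['world_to_cam'])
def pts(d,K,T):
    v,u=np.indices(d.shape); p=np.stack([(u-K[0,2])/K[0,0]*d,(v-K[1,2])/K[1,1]*d,d],-1)
    return (p-T[:3,3])@T[:3,:3]
E
python3 - <<'E'
from h import *
s=manip.state(); print(s['time'],s['tool_pos'],s['tool_rot'],manip.grip_point_offset,s['contact_force'],s['gripper_width'])
for n in('top','side'):
    im,d,K,T=grab(n,n+'0'); np.savez(n+'0.npz',im=im,d=d,K=K,T=T)
    print(n,-T[:3,:3].T@T[:3,3])
E
```

```text
pics
0.0 [0.20687905 0.589101   0.23003197] [-2.87791337e-04  1.68104677e-01  9.85768599e-01 -1.00154442e-03] 0.0187 [-0.03584784 -0.8141388  -0.19105416] 0.9983855346149328
top [0.48018121 0.07093093 1.04229484]
side [ 0.28640593 -0.50631056  0.50922601]
```

View pics/top0.png

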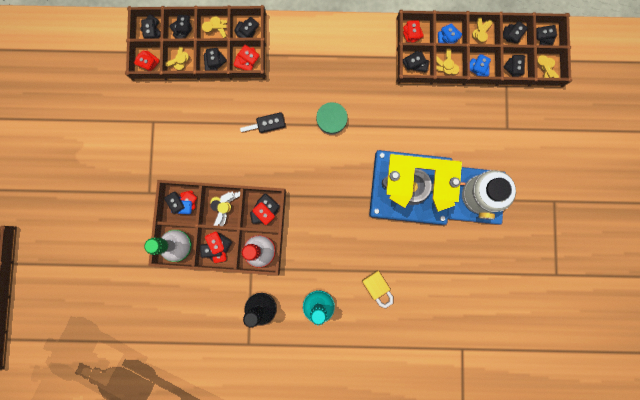

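View pics/side0.png

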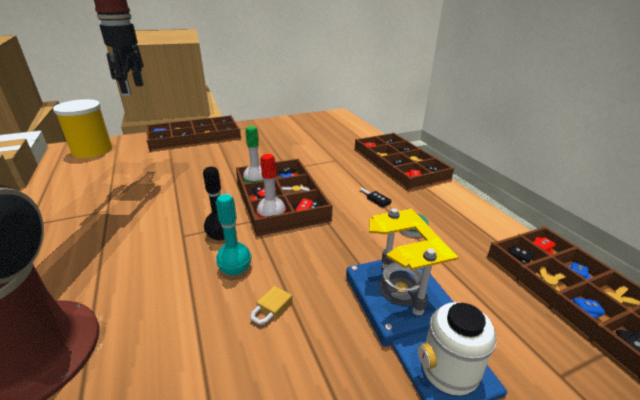

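The top view shows the red cap at about (250,252) and the green one at (153,246). The yoke is at (425,180) and opens towards the robot, with the decoys at (260,310) and (318,305). Next I measure with depth and colour masks.

Run:
```python
from h import *
def circ(p):
    A=np.c_[2*p[:,:2],np.ones(len(p))]; s=np.linalg.lstsq(A,(p[:,:2]**2).sum(1),rcond=None)[0]
    return s[:2],np.sqrt(s[2]+s[0]**2+s[1]**2)
for n in('top','side'):
    f=np.load(n+'0.npz'); im,d,K,T=[f[k] for k in('im','d','K','T')]; P=pts(d,K,T)
    hsv=cv2.cvtColor(im,cv2.COLOR_RGB2HSV); H,S,V=hsv[...,0],hsv[...,1],hsv[...,2]
    ok=(d>0)
    for name,c in(('red',((H<6)|(H>174))&(S>170)&(V>100)),('green',(H>50)&(H<75)&(S>120)),('yel',(H>24)&(H<34)&(S>200)&(V>120))):
        m=c&ok&(P[...,2]>(.11 if name!='yel' else .13))&(P[...,2]<.2)&(P[...,0]>.25)
        p=P[m]; print(n,name,len(p),'z',np.percentile(p[:,2],[1,50,99]).round(4) if len(p) else '')
        if len(p)<20: continue
        if name!='yel':
            print(' mean',p.mean(0).round(4)); top=p[p[:,2]>np.percentile(p[:,2],99)-.004]; print(' top',len(top),((top.min(0)+top.max(0))/2).round(4),np.ptp(top,0).round(4))
            q=p[(p[:,2]<np.percentile(p[:,2],99)-.006)]; print(' side circ',circ(q))
        else:
            print(' rect',cv2.minAreaRect((p[:,:2]*1000).astype(np.float32)))
            v,u=np.nonzero(m); print(' px',u.min(),u.max(),v.min(),v.max())
    # steel flask balls: grayish in tray region
    m=ok&(P[...,2]>.02)&(P[...,2]<.06)&(S<60)&(V>90)&(P[...,0]>.3)
    nl,l,st,c=cv2.connectedComponentsWithStats(m.astype(np.uint8))
    for i in range(1,nl):
        if st[i,4]>60: print(' gray',c[i].round(),st[i,4],P[l==i].mean(0).round(4),P[l==i].max(0).round(3),P[l==i].min(0).round(3))
im=cv2.imread('pics/top0.png')[140:235,360:525]; cv2.imwrite('pics/c1.png',cv2.resize(im,None,fx=4.5,fy=4.5,interpolation=2))
```

```text
top red 210 z [0.1592 0.1753 0.1791]
 mean [0.4606 0.1997 0.1747]
 top 112 [0.4603 0.2    0.1774] [0.0258 0.0243 0.0044]
 side circ (array([0.46032308, 0.19989945]), np.float64(0.013507946175844577))
top green 301 z [0.1332 0.174  0.1792]
 mean [0.4684 0.3774 0.1677]
 top 98 [0.4684 0.3807 0.1776] [0.024  0.0258 0.0047]
 side circ (array([0.46789284, 0.38142728]), np.float64(0.014033470806207643))
top yel 2372 z [0.1472 0.1508 0.1545]
 rect ((599.7402954101562, -127.9909896850586), (139.8494415283203, 99.51271057128906), 84.74954986572266)
 px 387 461 155 210
 gray [421. 187.] 267 [ 0.6039 -0.1462  0.0468] [ 0.637 -0.122  0.06 ] [ 0.572 -0.167  0.028]
 gray [468. 197.] 202 [ 0.5849 -0.249   0.0423] [ 0.63 -0.24  0.06] [ 0.551 -0.274  0.02 ]
 gray [226. 197.] 78 [0.5745 0.278  0.027 ] [0.588 0.293 0.034] [0.564 0.263 0.02 ]
 gray [218. 219.] 65 [0.5268 0.2915 0.032 ] [0.542 0.301 0.037] [0.514 0.284 0.02 ]
 gray [178. 245.] 400 [0.4683 0.3713 0.0521] [0.501 0.41  0.06 ] [0.437 0.35  0.036]
 gray [262. 250.] 319 [0.4615 0.1912 0.0521] [0.492 0.228 0.06 ] [0.428 0.169 0.04 ]
side red 31
[... 301 characters left out ...]
58 0.0042]
 side circ (array([0.40611011, 0.0181691 ]), np.float64(0.35790552350711263))
side yel 2003 z [0.1493 0.1507 0.1523]
 rect ((600.3597412109375, -128.0268096923828), (140.99264526367188, 100.42777252197266), 85.11080932617188)
 px 370 457 209 266
 gray [435.  65.] 2896 [1.861  1.4958 0.0401] [2.369 2.026 0.06 ] [0.533 0.464 0.02 ]
 gray [252. 175.] 172 [0.4566 0.366  0.0486] [0.48  0.431 0.06 ] [0.436 0.346 0.026]
 gray [271. 208.] 301 [0.457  0.1858 0.0499] [0.504 0.253 0.06 ] [0.429 0.169 0.021]
 gray [401. 272.] 218 [ 0.6149 -0.115   0.0552] [ 0.647 -0.097  0.06 ] [ 0.578 -0.147  0.03 ]
 gray [452. 380.] 943 [ 0.5695 -0.3093  0.0406] [ 0.618 -0.267  0.06 ] [ 0.539 -0.326  0.02 ]
```

View pics/c1.png

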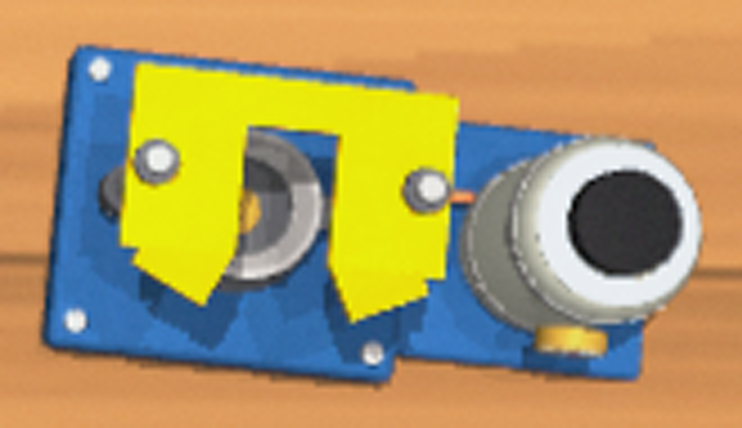

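The crop shows the yoke slot opening downward, turned about 5°. The pillar tops are at crop (157,160) and (430,188). I'll cross-check the ring axis and the decoys' positions.

Run:
```python
from h import *
def circ(p):
    A=np.c_[2*p[:,:2],np.ones(len(p))]; s=np.linalg.lstsq(A,(p[:,:2]**2).sum(1),rcond=None)[0]
    return s[:2].round(4),np.sqrt(s[2]+s[0]**2+s[1]**2).round(4)
for n in('top','side'):
    f=np.load(n+'0.npz'); im,d,K,T=[f[k] for k in('im','d','K','T')]; P=pts(d,K,T)
    hsv=cv2.cvtColor(im,cv2.COLOR_RGB2HSV); H,S,V=hsv[...,0],hsv[...,1],hsv[...,2]; ok=d>0
    near=np.hypot(P[...,0]-.605,P[...,1]+.1285)
    for s in(1,-1):
        c=np.array([.605,-.1285])+s*.058*np.array([.0885,.996])
        q=P[ok&(np.hypot(P[...,0]-c[0],P[...,1]-c[1])<.015)&(P[...,2]>.158)&(S<80)]
        if len(q): print(n,'pillar',s,len(q),((q.max(0)+q.min(0))/2).round(4),np.ptp(q,0).round(4))
    q=P[ok&(near<.045)&(np.abs(P[...,2]-.062)<.0025)]; print(n,'rim',len(q),circ(q) if len(q)>5 else '',q.min(0).round(3),q.max(0).round(3))
    for name,m in(('turq',(H>80)&(H<95)&(S>120)),('black',(V<60)&(P[...,2]>.03))):
        q=P[m&ok&(P[...,2]<.2)&(P[...,2]>.02)&(P[...,0]<.42)&(P[...,0]>.2)&(P[...,1]<.3)&(P[...,1]>.0)]
        print(n,name,len(q),q.min(0).round(3),q.max(0).round(3))
    yel=(H>20)&(H<34)&(S>150)&ok&(P[...,2]<.03)&(P[...,0]<.48)&(P[...,1]<.05)&(P[...,1]>-.15)&(P[...,2]>.01); q=P[yel]
    if len(q): print(n,'lock',q.min(0).round(3),q.max(0).round(3))
```

```text
top pillar 1 39 [ 0.6113 -0.0696  0.161 ] [0.0137 0.0154 0.0059]
top pillar -1 46 [ 0.601  -0.1855  0.1616] [0.0155 0.0174 0.0072]
top rim 133 (array([ 0.6061, -0.1312]), np.float64(0.0314)) [ 0.572 -0.168  0.06 ] [ 0.641 -0.119  0.064]
top turq 801 [0.318 0.039 0.026] [0.378 0.104 0.174]
top black 719 [0.307 0.162 0.03 ] [0.371 0.226 0.172]
top lock [ 0.361 -0.082  0.012] [ 0.421 -0.025  0.025]
side pillar 1 31 [ 0.6124 -0.0716  0.1609] [0.0103 0.0117 0.0049]
side pillar -1 49 [ 0.6021 -0.1865  0.161 ] [0.0113 0.0118 0.006 ]
side rim 211 (array([ 0.6077, -0.1295]), np.float64(0.0344)) [ 0.573 -0.172  0.06 ] [ 0.644 -0.084  0.064]
side turq 1535 [0.313 0.035 0.02 ] [0.378 0.192 0.171]
side black 755 [0.306 0.156 0.03 ] [0.418 0.286 0.171]
side lock [ 0.364 -0.084  0.01 ] [ 0.42  -0.027  0.022]
```

```bash
python3 -m crank '[{"turn":-0.125},{"turn":-0.124},{"x":-2.4,"y":-3},{"x":-2.4,"y":-3},{"x":-2.4,"y":-3}]' 100; python3 -m crank '[{"x":-2.4,"y":-3},{"x":-2.4,"y":-3},{"x":-2.4,"y":-3},{"x":-2.4,"y":-3},{"x":-2.4,"y":-3}]'; python3 -m crank '[{"x":-2.4,"y":-3},{"x":-2.4,"y":-3},{"x":-2.4,"y":-3},{"x":-2.4,"y":-3},{}]'
```

```text
schema error: expected keys x, y, z, turn
schema error: expected keys x, y, z, turn
schema error: expected keys x, y, z, turn
```

All four keys are needed in every row.

```bash
python3 -m crank '[{"x":0,"y":0,"z":0,"turn":-0.125},{"x":0,"y":0,"z":0,"turn":-0.124},{"x":-2.4,"y":-3,"z":0,"turn":0},{"x":-2.4,"y":-3,"z":0,"turn":0},{"x":-2.4,"y":-3,"z":0,"turn":0}]' 100; python3 -m crank '[{"x":-2.4,"y":-3,"z":0,"turn":0},{"x":-2.4,"y":-3,"z":0,"turn":0},{"x":-2.4,"y":-3,"z":0,"turn":0},{"x":-2.4,"y":-3,"z":0,"turn":0},{"x":-2.4,"y":-3,"z":0,"turn":0}]'
python3 - <<'E'
from h import *
from scipy.spatial.transform import Rotation as R
s=manip.state(); M=R.from_quat(np.roll(s['tool_rot'],-1)).as_matrix(); print(M.round(4),s['tool_pos'],s['time'])
print('delta tool cm',100*M.T@(np.array([.4603,.1997,.138])-s['tool_pos']))
E
```

```text
time: 0.6
tool_pos: [0.271, 0.4924, 0.2306]
tool_rot: [-0.0, 0.044, 0.999, -0.001]
contact_force: [0.4, -0.8, 0.3]
gripper_width: 1.001
grasp_force: 0.0
time: 1.1
tool_pos: [0.3774, 0.3321, 0.2308]
tool_rot: [-0.0, 0.044, 0.999, -0.0]
contact_force: [0.3, -0.6, 0.3]
gripper_width: 0.999
grasp_force: 0.0
[[-9.961e-01  8.850e-02 -4.000e-04]
 [ 8.850e-02  9.961e-01 -3.000e-04]
 [ 4.000e-04 -3.000e-04 -1.000e+00]] [0.37742709 0.33208056 0.23084322] 1.1
delta tool cm [ -9.42956375 -12.44995403   9.28471386]
```

```bash
python3 -m crank '[{"x":-2.4,"y":-3,"z":0,"turn":0},{"x":-2.4,"y":-3,"z":0,"turn":0},{"x":-2.4,"y":-3,"z":0,"turn":0},{"x":-1,"y":-2,"z":0,"turn":0},{"x":0,"y":0,"z":0,"turn":0}]'; python3 -m crank '[{"x":0,"y":0,"z":0,"turn":0},{"x":0,"y":0,"z":0,"turn":0}]'
python3 - <<'E'
from h import *
from scipy.spatial.transform import Rotation as R
s=manip.state(); M=R.from_quat(np.roll(s['tool_rot'],-1)).as_matrix()
print('delta tool cm',100*M.T@(np.array([.4603,.1997,.138])-s['tool_pos']))
im,d,K,T=grab('wrist','w1')
for h in(.176,.006): 
  q=K@(T@[.4603,.1997,h,1])[:3]; print(q[:2]/q[2])
P=pts(d,K,T); hsv=cv2.cvtColor(im,cv2.COLOR_RGB2HSV)
m=((hsv[...,0]<6)|(hsv[...,0]>174))&(hsv[...,1]>150)&(d>0)&(P[...,2]>.168)
if m.any(): p=P[m]; print(len(p),(p.min(0)+p.max(0))/2,np.ptp(p,0))
E
```

```text
time: 1.6
tool_pos: [0.4497, 0.2145, 0.2308]
tool_rot: [-0.0, 0.046, 0.999, -0.0]
contact_force: [-0.6, 0.1, -0.4]
gripper_width: 1.0
grasp_force: 0.0
time: 1.8
tool_pos: [0.4485, 0.2174, 0.231]
tool_rot: [-0.0, 0.044, 0.999, 0.0]
contact_force: [-0.5, 0.2, 0.8]
gripper_width: 1.0
grasp_force: 0.0
delta tool cm [-1.3391942  -1.66324942  9.30004132]
[289.64398201 238.20221931]
[300.8394621  175.79378248]
1570 [0.45832983 0.22971869 0.21294574] [0.03555639 0.08733958 0.08983066]
```

View pics/w1.png

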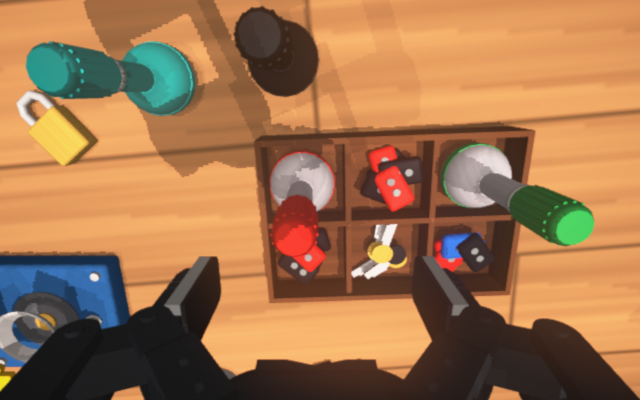

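The wrist view shows the red cap top at (294,238) against a prediction of (290,238). They agree to about 2 mm, and there is free room around the cap.

```bash
python3 -m crank '[{"x":-1.34,"y":-1.55,"z":0,"turn":0},{"x":0,"y":0,"z":0,"turn":0},{"x":0,"y":0,"z":2,"turn":0},{"x":0,"y":0,"z":2,"turn":0},{"x":0,"y":0,"z":2,"turn":0}]'; python3 -m crank '[{"x":0,"y":0,"z":1.5,"turn":0},{"x":0,"y":0,"z":1.4,"turn":0},{"x":0,"y":0,"z":0,"turn":0},{"x":0,"y":0,"z":0,"turn":0}]';  python3 -m crank '[{"x":0,"y":0,"z":0.4,"turn":0},{"x":0,"y":0,"z":0,"turn":0},{"x":0,"y":0,"z":0,"turn":0},{"x":0,"y":0,"z":0,"turn":0},{"x":0,"y":0,"z":0,"turn":0}]' 0; python3 -m crank '[{"x":0,"y":0,"z":0,"turn":0},{"x":0,"y":0,"z":0,"turn":0},{"x":0,"y":0,"z":0,"turn":0},{"x":0,"y":0,"z":0,"turn":0},{"x":0,"y":0,"z":0,"turn":0}]'
```

```text
time: 2.35
tool_pos: [0.4605, 0.2012, 0.1708]
tool_rot: [0.0, 0.044, 0.999, 0.0]
contact_force: [0.2, -0.1, 0.3]
gripper_width: 0.993
grasp_force: 0.0
time: 2.75
tool_pos: [0.461, 0.2004, 0.1425]
tool_rot: [-0.0, 0.044, 0.999, 0.0]
contact_force: [-0.3, -0.3, 0.8]
gripper_width: 1.001
grasp_force: 0.0
time: 3.25
tool_pos: [0.4615, 0.2003, 0.139]
tool_rot: [0.001, 0.044, 0.999, 0.0]
contact_force: [0.4, 0.3, 1.6]
gripper_width: 0.333
grasp_force: 59.6
time: 3.75
tool_pos: [0.4615, 0.2003, 0.139]
tool_rot: [0.001, 0.044, 0.999, 0.0]
contact_force: [0.0, 1.1, 4.8]
gripper_width: 0.335
grasp_force: 59.8
```

```bash
python3 -m crank '[{"x":0,"y":0,"z":-1,"turn":0},{"x":0,"y":0,"z":-1.5,"turn":0},{"x":0,"y":0,"z":-1.5,"turn":0},{"x":0,"y":0,"z":-1.5,"turn":0},{"x":0,"y":0,"z":-1.2,"turn":0}]';  python3 -m crank '[{"x":0,"y":0,"z":0,"turn":0},{"x":0,"y":0,"z":0,"turn":0},{"x":0,"y":0,"z":0,"turn":0}]'
python3 - <<'E'
from h import *
from scipy.spatial.transform import Rotation as R
s=manip.state(); M=R.from_quat(np.roll(s['tool_rot'],-1)).as_matrix()
sx=np.array([.9961,-.0885,0]); a=np.array([.606,-.1285,.205])
print(M.round(4),s['tool_pos'],'ft',s['ft_torque'],s['contact_force'])
for k in(.14,0):print('delta tool cm',100*M.T@(a-k*sx-s['tool_pos']))
im,d,K,T=grab('side','s2'); P=pts(d,K,T); hsv=cv2.cvtColor(im,cv2.COLOR_RGB2HSV)
np.savez('s2.npz',im=im,d=d,K=K,T=T)
cv2.imwrite('pics/s2c.png',cv2.resize(cv2.imread('pics/s2.png')[60:300,150:350],None,fx=2.5,fy=2.5))
E
```

```text
time: 4.25
tool_pos: [0.4614, 0.2002, 0.2074]
tool_rot: [0.001, 0.044, 0.999, 0.0]
contact_force: [0.4, 0.2, -2.5]
gripper_width: 0.331
grasp_force: 59.4
time: 4.55
tool_pos: [0.4604, 0.2, 0.2044]
tool_rot: [-0.001, 0.044, 0.999, -0.0]
contact_force: [0.5, 0.1, -2.1]
gripper_width: 0.332
grasp_force: 59.4
[[-9.961e-01  8.870e-02 -1.600e-03]
 [ 8.870e-02  9.961e-01 -4.000e-04]
 [ 1.600e-03 -6.000e-04 -1.000e+00]] [0.46044896 0.199952   0.20438357] ft [-0.04160175 -0.03350236  0.01302897] [ 0.47133784  0.07062365 -2.07289756]
delta tool cm [ -3.41148238 -31.42748553  -0.04867852]
delta tool cm [-17.4117969 -31.4242955  -0.0707081]
```

View pics/s2c.png

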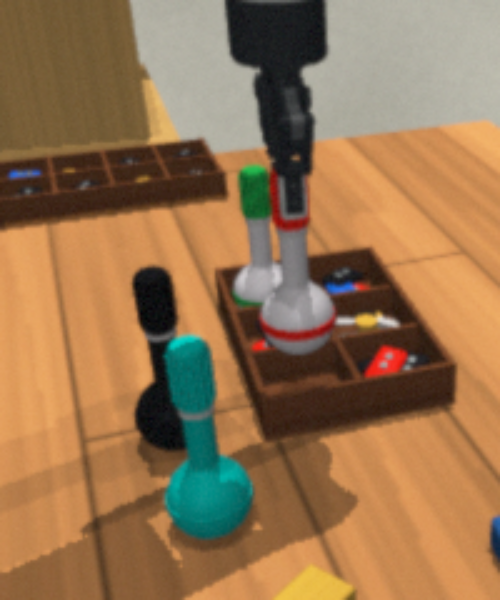

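The side view shows the flask held upright, its body clear above the tray. Now I take it to the front of the stand.

```bash
python3 -m crank '[{"x":-0.2,"y":-1.5,"z":0,"turn":0},{"x":-0.3,"y":-2.5,"z":0,"turn":0},{"x":-0.3,"y":-3,"z":0,"turn":0},{"x":-0.3,"y":-3,"z":0,"turn":0},{"x":-0.3,"y":-3,"z":0,"turn":0}]'; python3 -m crank '[{"x":-0.3,"y":-3,"z":0,"turn":0},{"x":-0.3,"y":-3,"z":0,"turn":0},{"x":-0.3,"y":-3,"z":0,"turn":0},{"x":-0.3,"y":-3,"z":0,"turn":0},{"x":-0.3,"y":-3,"z":0,"turn":0}]'; python3 -m crank '[{"x":-0.2,"y":-2,"z":0,"turn":0},{"x":0,"y":-0.4,"z":0,"turn":0},{"x":0,"y":0,"z":0,"turn":0},{"x":0,"y":0,"z":0,"turn":0},{"x":0,"y":0,"z":0,"turn":0}]'
cat > g.py <<'E'
from h import *
from scipy.spatial.transform import Rotation as R
s=manip.state(); M=R.from_quat(np.roll(s['tool_rot'],-1)).as_matrix()
sx=np.array([.9961,-.0885,0]); a=np.array([.606,-.1285,.205])
print('tilt',M[:,2].round(4),s['tool_pos'],'F',s['contact_force'])
print('delta tool cm to axis',100*M.T@(a-s['tool_pos']))
E
python3 g.py
python3 - <<'E'
from h import *
for n in('top','side'):
    im,d,K,T=grab(n,n+'3'); P=pts(d,K,T); H,S,V=cv2.split(cv2.cvtColor(im,cv2.COLOR_RGB2HSV))
    t=manip.state()['tool_pos']; near=(d>0)&(np.hypot(P[...,0]-t[0],P[...,1]-t[1])<.05)
    b=near&(P[...,2]>.065)&(P[...,2]<.135)&(V>60)
    q=P[b]; 
    # sphere fit to ball part (z<.125)
    q=q[(q[:,2]<.125)]
    if len(q)>30:
        A=np.c_[2*q,np.ones(len(q))]; s=np.linalg.lstsq(A,(q**2).sum(1),rcond=None)[0]; print(n,'ball',len(q),s[:3],np.sqrt(s[3]+s[:3]@s[:3]),'minz',q[:,2].min())
    print('tcp',t)
E
```

```text
time: 5.1
tool_pos: [0.4628, 0.0676, 0.2047]
tool_rot: [-0.0, 0.044, 0.999, -0.0]
contact_force: [0.4, 0.1, -1.6]
gripper_width: 0.335
grasp_force: 59.5
time: 5.6
tool_pos: [0.4642, -0.0832, 0.2047]
tool_rot: [-0.0, 0.045, 0.999, -0.0]
contact_force: [-0.5, -0.3, -2.0]
gripper_width: 0.336
grasp_force: 59.6
time: 6.1
tool_pos: [0.4648, -0.1046, 0.2051]
tool_rot: [-0.0, 0.044, 0.999, 0.0]
contact_force: [0.2, 0.5, -2.2]
gripper_width: 0.338
grasp_force: 59.8
tilt [-3.e-04  3.e-04 -1.e+00] [ 0.46477566 -0.10463799  0.20513599] F [ 0.17772058  0.53462878 -2.20178008]
delta tool cm to axis [-1.42770099e+01 -1.14201464e+00  9.03621604e-03]
top ball 215 [ 0.4630159  -0.10405011  0.09902985] 0.033651576298017266 minz 0.09472788839798461
tcp [ 0.46486222 -0.10462537  0.20521996]
side ball 986 [ 0.46474926 -0.10443489  0.09950543] 0.033471974585871596 minz 0.0769049333835465
tcp [ 0.4649153  -0.10468572  0.20531077]
```

View pics/side3.png

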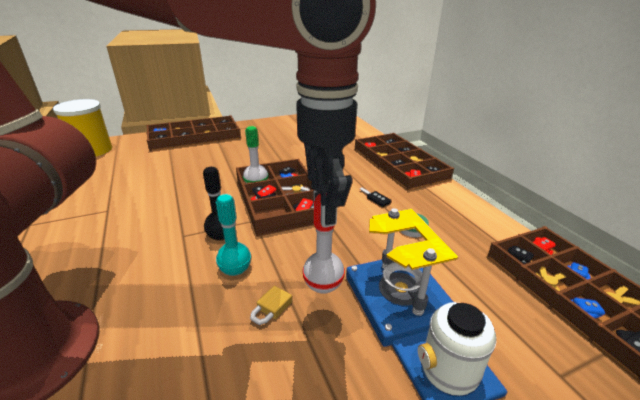

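The side view shows the flask upright in front of the stand at (322,272). The fitted ball centre is at z = 0.099, which puts the foot at 72 mm and within 2 mm of the tool axis. Going in now.

```bash
python3 -m crank '[{"x":0,"y":-0.7,"z":0,"turn":0},{"x":0,"y":-0.44,"z":0,"turn":0},{"x":-1,"y":0,"z":0,"turn":0},{"x":-1.5,"y":0,"z":0,"turn":0},{"x":-1.5,"y":0,"z":0,"turn":0}]'; python3 -m crank '[{"x":-1,"y":0,"z":0,"turn":0},{"x":-1,"y":0,"z":0,"turn":0},{"x":0,"y":0,"z":0,"turn":0},{"x":0,"y":0,"z":0,"turn":0}]'; python3 g.py
```

```text
time: 6.7
tool_pos: [0.5048, -0.1206, 0.2053]
tool_rot: [0.0, 0.045, 0.999, 0.0]
contact_force: [-0.5, -0.4, -2.1]
gripper_width: 0.336
grasp_force: 59.8
time: 7.1
tool_pos: [0.5236, -0.122, 0.2051]
tool_rot: [-0.0, 0.044, 0.999, 0.0]
contact_force: [-0.4, -0.1, -3.1]
gripper_width: 0.333
grasp_force: 59.8
tilt [-8.e-04  3.e-04 -1.e+00] [ 0.52355267 -0.12203119  0.20506678] F [-0.37471891 -0.10288691 -3.12358252]
delta tool cm to axis [-8.26963078e+00  8.56374425e-02 -3.93864620e-04]
```

```bash
python3 -m crank '[{"x":-1.2,"y":0.08,"z":0,"turn":0},{"x":-1.2,"y":0,"z":0,"turn":0},{"x":-1.2,"y":0,"z":0,"turn":0},{"x":-1.2,"y":0,"z":0,"turn":0},{"x":0,"y":0,"z":0,"turn":0}]'; python3 -m crank '[{"x":-1.2,"y":0,"z":0,"turn":0},{"x":-1.2,"y":0,"z":0,"turn":0},{"x":-1,"y":0,"z":0,"turn":0},{"x":0,"y":0,"z":0,"turn":0},{"x":0,"y":0,"z":0,"turn":0}]'; python3 g.py;  python3 - <<'E'
from h import *
im,d,K,T=grab('side','s4'); cv2.imwrite('pics/s4c.png',cv2.resize(im[130:330,300:500,::-1],None,fx=3,fy=3,interpolation=2))
E
```

```text
time: 7.6
tool_pos: [0.573, -0.1257, 0.2053]
tool_rot: [0.0, 0.044, 0.999, -0.0]
contact_force: [-0.3, 0.6, -3.0]
gripper_width: 0.33
grasp_force: 59.8
time: 8.1
tool_pos: [0.6055, -0.1286, 0.2051]
tool_rot: [-0.0, 0.044, 0.999, 0.0]
contact_force: [-0.7, -0.3, -2.0]
gripper_width: 0.335
grasp_force: 59.8
tilt [-7.e-04  1.e-04 -1.e+00] [ 0.60548714 -0.12857623  0.20513141] F [-0.73503905 -0.32358564 -1.98634522]
delta tool cm to axis [-0.05041849  0.0121345   0.01310803]
```

View pics/s4c.png

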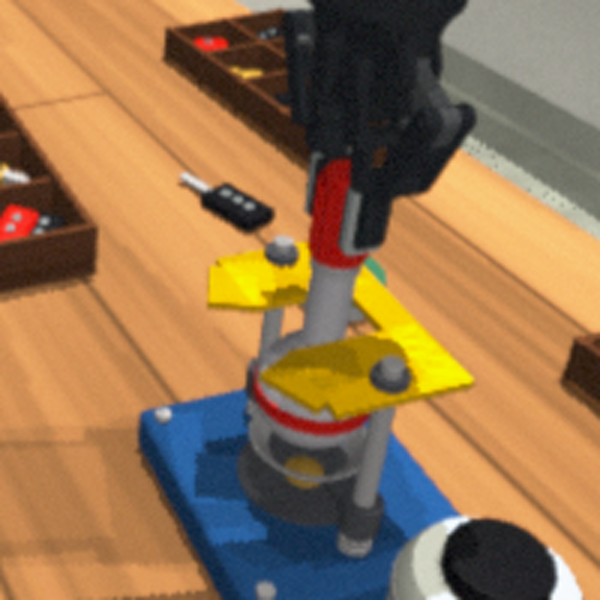

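The view shows the neck between the yoke arms, the body under the yoke and the ball above the ring. Next I lower it and watch the force.

```bash
python3 -m crank '[{"x":-0.05,"y":0,"z":0.5,"turn":0},{"x":0,"y":0,"z":0.5,"turn":0},{"x":0,"y":0,"z":0.5,"turn":0},{"x":0,"y":0,"z":0.3,"turn":0},{"x":0,"y":0,"z":0,"turn":0}]'; python3 -m crank '[{"x":0,"y":0,"z":0.3,"turn":0},{"x":0,"y":0,"z":0.3,"turn":0},{"x":0,"y":0,"z":0,"turn":0}]'; python3 -m crank '[{"x":0,"y":0,"z":0.3,"turn":0},{"x":0,"y":0,"z":0.3,"turn":0},{"x":0,"y":0,"z":0,"turn":0},{"x":0,"y":0,"z":0,"turn":0}]'; python3 g.py
```

```text
time: 8.65
tool_pos: [0.606, -0.1287, 0.1873]
tool_rot: [0.0, 0.044, 0.999, -0.0]
contact_force: [1.7, 0.4, -2.2]
gripper_width: 0.335
grasp_force: 60.0
time: 8.95
tool_pos: [0.607, -0.1289, 0.183]
tool_rot: [0.002, 0.044, 0.999, -0.0]
contact_force: [0.7, 0.8, 5.6]
gripper_width: 0.332
grasp_force: 60.6
time: 9.35
tool_pos: [0.6076, -0.129, 0.1783]
tool_rot: [0.003, 0.044, 0.999, -0.0]
contact_force: [0.3, 0.1, 7.2]
gripper_width: 0.336
grasp_force: 60.9
tilt [ 0.005  -0.0012 -1.    ] [ 0.6076215  -0.12897742  0.1782859 ] F [0.26334486 0.1347611  7.15106766]
delta tool cm to axis [ 0.15223874  0.03117176 -2.67223822]
```

Seated, and the spring is engaging. I press on to the stop.

```bash
python3 -m crank '[{"x":0,"y":0,"z":0.3,"turn":0},{"x":0,"y":0,"z":0.3,"turn":0},{"x":0,"y":0,"z":0,"turn":0},{"x":0,"y":0,"z":0,"turn":0}]'; python3 -m crank '[{"x":0,"y":0,"z":0.3,"turn":0},{"x":0,"y":0,"z":0,"turn":0},{"x":0,"y":0,"z":0,"turn":0}]'; python3 -m crank '[{"x":0,"y":0,"z":0.2,"turn":0},{"x":0,"y":0,"z":0,"turn":0},{"x":0,"y":0,"z":0,"turn":0}]'; python3 g.py
```

```text
time: 9.75
tool_pos: [0.608, -0.129, 0.1733]
tool_rot: [0.003, 0.044, 0.999, -0.001]
contact_force: [0.7, 1.2, 10.5]
gripper_width: 0.332
grasp_force: 61.2
time: 10.05
tool_pos: [0.6084, -0.1291, 0.1714]
tool_rot: [0.004, 0.044, 0.999, -0.001]
contact_force: [-0.0, 1.1, 13.6]
gripper_width: 0.333
grasp_force: 61.5
time: 10.35
tool_pos: [0.609, -0.1292, 0.1712]
tool_rot: [0.004, 0.044, 0.999, -0.001]
contact_force: [-1.5, 2.3, 18.7]
gripper_width: 0.332
grasp_force: 62.1
tilt [ 0.0087 -0.002  -1.    ] [ 0.6090225  -0.12919124  0.17123803] F [-1.54734731  2.33192791 18.70466156]
delta tool cm to axis [ 0.27734161  0.03786407 -3.37882967]
```

The tool has stopped at z = 0.171 while the force rises, so the ring is on its stop. One check before handing in.

```bash
python3 -m crank '[{"x":0,"y":0,"z":0,"turn":0},{"x":0,"y":0,"z":0,"turn":0},{"x":0,"y":0,"z":0,"turn":0},{"x":0,"y":0,"z":0,"turn":0},{"x":0,"y":0,"z":0,"turn":0}]'
python3 - <<'E'
from h import *
im,d,K,T=grab('side','s5'); cv2.imwrite('pics/s5c.png',cv2.resize(im[130:330,300:500,::-1],None,fx=3,fy=3,interpolation=2))
E
```

```text
time: 10.85
tool_pos: [0.609, -0.1292, 0.1713]
tool_rot: [0.004, 0.044, 0.999, -0.001]
contact_force: [-1.4, 2.0, 19.2]
gripper_width: 0.34
grasp_force: 62.1
```

View pics/s5c.png

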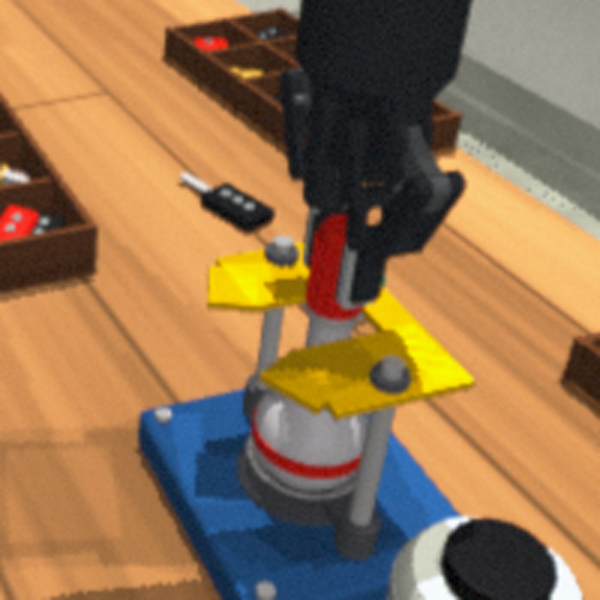

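The view shows the flask seated upright in the lowered ring, the cap still gripped above the yoke, with a steady 19 N push.

```bash
python3 -c "
from plant import manip
print(manip.job_done())"
```

```text
the job is handed in; nothing more can be done
None
```

I set the red-capped flask in the ring, pressed it to the stop and handed the job in at about 11 s, with the cap still gripped and a steady push of about 19 N; no verdict was returned.

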